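Set out the gold pieces for the polisher

TASK

Set out the gold pieces on the jeweller's bench for the polisher: lower the gold bangle over the upright post until it lies on the base, put the gold pillbox in the round green dish, and lay the gold leaf clip lengthwise in the long blue tray, each lying flat, right way up and set down rather than dropped. Leave the silver pieces and the glass jar where they are.

Things in the scene. Friction and masses are not known exactly. Their poses are not given: they have to be found in the camera images.
- gold_bangle: Gold-coloured bangle (chunky plain ring lying flat), outer diameter 56 mm, inner diameter 40 mm, 14 mm high, about 0.12 kg; grip it across its outside. Origin: centre of the underside, z up. Starts on the bench (height 0), right way up, anywhere in the work area.
- gold_pillbox: Gold-coloured round closed pillbox with a shallow domed top, diameter 40 mm, straight sides up to 18 mm, 24 mm high at the middle, about 0.08 kg. Origin: centre of the underside, z up. Starts on the bench (height 0), right way up, anywhere in the work area.
- gold_leaf: Gold-coloured leaf-shaped hair clip, a long block pointed at both ends with dark veins on top, 56 mm long (along its x), 20 mm wide (y; flat parallel sides over the middle 36 mm), 14 mm high, about 0.09 kg; both ends are alike. Origin: centre of the underside, z up. Starts on the bench (height 0), right way up, anywhere in the work area.
- silver_bangle: Silver-grey bangle (chunky plain ring lying flat), outer diameter 56 mm, inner diameter 40 mm, 14 mm high, about 0.12 kg; grip it across its outside. Origin: centre of the underside, z up. Starts on the bench (height 0), right way up, anywhere in the work area. Same shape as the gold one; to be left alone.
- silver_pillbox: Silver-grey round closed pillbox with a shallow domed top, diameter 40 mm, straight sides up to 18 mm, 24 mm high at the middle, about 0.08 kg. Origin: centre of the underside, z up. Starts on the bench (height 0), right way up, anywhere in the work area. Same shape as the gold one; to be left alone.
- silver_leaf: Silver-grey leaf-shaped hair clip, a long block pointed at both ends with dark veins on top, 56 mm long (along its x), 20 mm wide (y; flat parallel sides over the middle 36 mm), 14 mm high, about 0.09 kg; both ends are alike. Origin: centre of the underside, z up. Starts on the bench (height 0), right way up, anywhere in the work area. Same shape as the gold one; to be left alone.
- bangle_post: Bangle post: red disc base, diameter 76 mm, 8 mm high, with an upright white post in its middle, diameter 22 mm, top 52 mm above the bench. A bangle goes over the post and rests on the base (underside 8 mm above the bench). Fixed to the bench, which is at height 0; it stands somewhere else in the work area at every start. Origin: centre of its underside, z up.
- round_dish: Shallow round green dish, outer diameter 78 mm, inner diameter 70 mm, inner floor 4 mm above the bench, rim 9 mm above the bench. Fixed to the bench, which is at height 0; it stands somewhere else in the work area at every start. Origin: centre of its underside, z up.
- long_tray: Shallow long blue tray, outside 92 mm (its x) by 52 mm (its y), inside 84 by 44 mm, inner floor 4 mm above the bench, rim 9 mm above the bench; both ends are alike. Fixed to the bench, which is at height 0; it stands somewhere else in the work area at every start. Origin: centre of its underside, z up.
- jar: Closed glass jar with a metal cap, diameter 60 mm, 85 mm high, 0.35 kg, standing at the far right of the work area; to be left alone. Origin: centre of its underside.
Things that resemble listed ones, but are neither listed nor needed, are in the scene too. What is shaped like the gold_leaf but red is not meant. What is shaped like the gold_bangle but brown is not meant.

How it is judged:
By the outcome, as a careful person would: the job done as asked, in the order asked, and still so for the second after the job is handed in, with the robot touching nothing.
It also fails if it takes over 86 s, if anything falls off the work surface, if the arm or the gripper's body presses on something with over 40 N, if the wrist force passes 120 N, or if a joint passes its speed limit or range.

ROBOT

A 7-joint arm with a two-finger parallel gripper is mounted at the origin on the work surface. World frame = base frame: x ahead of the robot, y to its left, z up, the work surface at z = 0. Lengths are in m, angles in rad, forces in N, time in s.
With the tool pointing down it reaches from about 0.4 to 0.85 m from the base axis. Payload 4.5 kg.
Tool frame: the origin (TCP) lies on the centre line of the jaws, within the pads' length; the fingertips stand 11 mm ahead of it and the grasp point (between the pads) lies 8 mm behind it; z points along the fingers, x is the direction in which the jaws open and shut, and the axes are right-handed (so a half turn about z gives the same grasp; the last joint's range is limited). The gripper opens to 88 mm and grips with 3 to 60 N. Pads are 18 mm wide; open, the fingers measure 123 mm over their backs; the gripper's body (75 mm by 187 mm) begins 45 mm behind the grasp point.
Start: joints at [-1.155, 0.689, -0.195, 1.565, 0.157, 0.902, -0.215], TCP at [0.233, 0.58, 0.25] pointing down, gripper open.
Joint ranges: [-3.01, 3.01], [-0.46, 2.08], [-1.47, 1.51], [0.13, 2.56], [-1, 4.14], [0.04, 2.09], [-2.66, 2.66]. Speed limits (rad/s): [2.57, 2.57, 3.14, 3.14, 3.14, 3.14, 3.14].

INTERFACE

Orientations are given as a unit quaternion [x, y, z, w].
In Python, from plant import r, vision, order, nets gives the robot as it stands.
- The arm moves only by the tool send_rows, never from a script. Its argument "series" is a list of rows, each an object with "delta_pos": the shift along the tool's x, y, z in cm, a list of three; "turn": the turn about the tool's z in degrees; "jaw": the closure, from 0 (fully open) to 1 (shut). In form: [{"delta_pos": [x, y, z], "turn": turn, "jaw": jaw}, ...]. A call has 1 to 8 rows; each row is the pose to reach, as a shift and turn from the pose commanded when the call began, along the tool's axes at that moment; what a row does not reach only later rows make up. A row lasts 1/12 s, in which the tool goes at most 41.7 mm and 7.16 degrees, less where a joint would pass 70% of its speed; a pose out of reach is approached as far as the arm can. A call with a gripper value outside its range is refused whole. The fingers move at their own pace and stop on an object; "force" is the grip in N (left out, the last holds). Time passes only in rows, so rows that repeat a pose let the fingers close. It gives the time, the measured TCP pose, the force and the opening at its end, in the units of the state.
- r.get_state(): the state, without advancing time (a new reading comes with each control period).
- vision.snapshot(name): name is "scene" or "top" or "wrist"; returns the picture (384x512x3 uint8, blue, green, red); there is no depth.
- vision.camera_params(name): a dict with "intrinsics" (3x3 intrinsics, pixels), "extrinsics" (4x4, takes a point from world to camera coordinates). Camera axes: x right, y down, z forward; pixel columns grow to the right and rows downward; lengths in m; the calibration is good to about 2 mm. The wrist camera is an equidistant fisheye: a pixel r from the principal point sees the ray r / f radians off the axis. A picture is of the moment at which its call begins: read the wrist's pose just before it. camera_params takes no time and is no camera call; for the wrist camera it gives the pose at the moment of the call.
- order.finish_job(): hands the job in, once; it reports no verdict.
Trained networks look in the newest picture that a camera, given by its name, has taken for a name from the list of things; names that differ only in an ending like _2 or _b are one class to them, and where a whole thing is asked for, a point or a joint stands for the part that bears it (a point fixed in the world has none). Each returns a list of dicts, best first, with "score" (0 to 1); they miss things now and then, are a little off and sometimes report something else, mostly with a low value. They report only what shows in the picture. A call takes as long as a camera call. They do not tell look-alikes from the thing itself.
- nets.boxes_of(camera, label): "location" ([row, column] as shares, 0 to 1, of the picture: columns of its width, rows of its height, amid what is visible of it).
- nets.trace(camera, label): "region" (384x512 bool, what is visible of it) and "location" ([row, column] as shares, 0 to 1, of the picture: columns of its width, rows of its height, amid what is visible of it).
The state is a dict: "clock": time; "q": joint angles; "qd": joint speeds; "joint_torque": joint torques, N m; "tool_pos": TCP position; "eef_rot": TCP orientation; "contact_force": force on the tool from outside, world axes, zero at the start; "moment": the same for the moment, N m; "opening": opening from 0.0 (shut) to 1.0 (fully open).
Only numpy, scipy, OpenCV 4.12 (cv2) and the standard library are available. Lean on these libraries where they do the work, as an engineer would, in place of code of your own. Each camera call takes 0.05 s, during which the arm holds its last target.

## Working session

There is one attempt and no reset: what is moved stays moved. The work goes in short steps, Python scripts to look and compute and a tool call to move; the robot and the scene stay as the last step left them, time stands still between calls to the robot, and variables do not carry over. Pictures are saved under pics/ and viewed, and the job is handed in when it is done.

Besides the shell and the picture viewer there is one more tool, called after "Emit:" by a JSON object that holds its "name" and its "arguments". send_rows: Moves the arm, as the interface text tells. Its arguments: {"type":"object","properties":{"series":{"type":"array"},"force":{"type":"number"}},"required":["series"]}

```bash
ls; mkdir -p pics
python3 - <<'E'
from plant import r, vision, order, nets
import cv2
s=r.get_state(); print(s)
for n in ["scene","top"]:
    cv2.imwrite(f"pics/{n}0.png",vision.snapshot(n)); print(n,vision.camera_params(n))
E
```

```text
pics
{'clock': 0.0, 'q': array([-1.15517323,  0.68996874, -0.1945874 ,  1.56633763,  0.15730899,
        0.90250097, -0.21507286]), 'qd': array([ 0.00181777, -0.00042018, -0.00078673, -0.0004833 , -0.00193268,
       -0.00025118, -0.00018121]), 'joint_torque': array([ 3.27306020e-05, -5.27551639e+01, -1.26711264e+00, -1.53434390e+01,
       -5.26968122e-02,  6.40497237e-03,  1.56486899e-04]), 'tool_pos': array([0.23266549, 0.57942106, 0.2489231 ]), 'eef_rot': array([ 8.28387356e-01,  5.60154946e-01, -7.25370494e-04,  5.47387803e-04]), 'contact_force': array([ 1.07764796, -0.29556287, -0.15261879]), 'moment': array([-0.02321523,  0.04432291,  0.03884157]), 'opening': 0.9982426513497042}
scene {'intrinsics': array([[470.48008204,   0.        , 256.67003476],
       [  0.        , 470.48008204, 186.8837903 ],
       [  0.        ,   0.        ,   1.        ]]), 'extrinsics': array([[ 0.55977078,  0.8286324 ,  0.00500169, -0.29372706],
       [ 0.72081132, -0.48393857, -0.49622022, -0.38304639],
       [-0.40876364,  0.28137485, -0.86818228,  1.65746409],
       [ 0.        ,  0.        ,  0.        ,  1.        ]])}
top {'intrinsics': array([[384.85692243,   0.        , 266.75020145],
       [  0.        , 384.85692243, 189.90275378],
       [  0.        ,   0.        ,   1.        ]]), 'extrinsics': array([[-0.00747613, -0.9999537 , -0.00605874,  0.01981484],
       [-0.98333332,  0.00845228, -0.18161534,  0.55884576],
       [ 0.18165814,  0.00459998, -0.98335099,  1.08332033],
       [ 0.        ,  0.        ,  0.        ,  1.        ]])}
```

View pics/scene0.png

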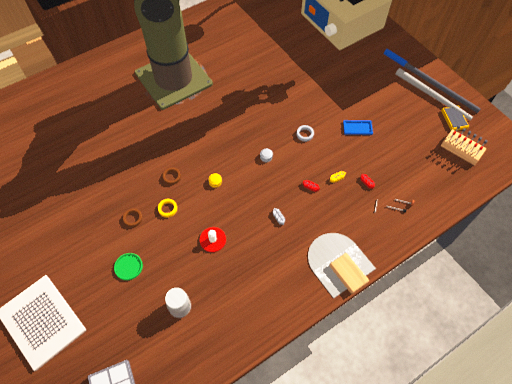

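View pics/top0.png

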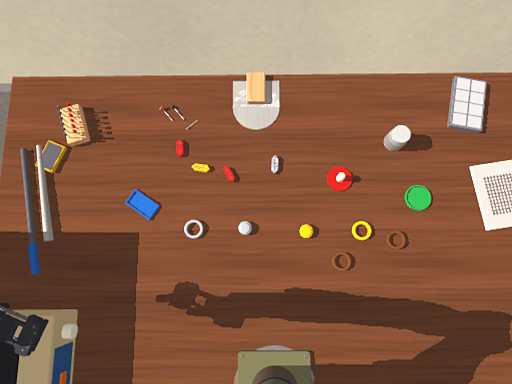

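```bash
cat > h.py <<'E'
from plant import r, vision, order, nets
import numpy as np, cv2
from scipy.spatial.transform import Rotation as R
def ray(cam,uv,P=None):
    P=P or vision.camera_params(cam); K=P["intrinsics"];E=P["extrinsics"]
    u=(uv[0]-K[0,2])/K[0,0]; v=(uv[1]-K[1,2])/K[1,1]
    if cam=="wrist":
        t=np.hypot(u,v); d=np.array([u/t*np.sin(t),v/t*np.sin(t),np.cos(t)]) if t>1e-9 else np.array([0,0,1.])
    else: d=np.array([u,v,1.])
    Rm=E[:3,:3]; c=-Rm.T@E[:3,3]; return c,Rm.T@d
def onplane(cam,uv,z,P=None):
    c,d=ray(cam,uv,P); return (c+d*(z-c[2])/d[2])
def proj(cam,p,P=None):
    P=P or vision.camera_params(cam); K=P["intrinsics"];E=P["extrinsics"]
    q=E[:3,:3]@np.asarray(p)+E[:3,3]
    if cam=="wrist":
        t=np.arctan2(np.hypot(q[0],q[1]),q[2]); a=np.arctan2(q[1],q[0]); x,y=t*np.cos(a),t*np.sin(a)
    else: x,y=q[:2]/q[2]
    return K[0,0]*x+K[0,2],K[1,1]*y+K[1,2]
def masks(img):
    h=cv2.cvtColor(img,cv2.COLOR_BGR2HSV); H,S,V=cv2.split(h)
    return dict(gold=((H>22)&(H<36)&(S>150)&(V>90)),green=((H>45)&(H<80)&(S>120)&(V>50)),blue=((H>95)&(H<125)&(S>130)&(V>60)),red=(((H<4)|(H>175))&(S>200)&(V>110)))
E
python3 - <<'E'
from h import *
Z=dict(gold_bangle=.007,gold_pillbox=.011,gold_leaf=.007,bangle_post=.008,round_dish=.006,long_tray=.006)
for n in ["scene","top"]:
    img=vision.snapshot(n); P=vision.camera_params(n); M=masks(img)
    for k,z in Z.items():
        for d in nets.trace(n,k):
            m=d["region"]; ys,xs=np.nonzero(m); 
            c=cv2.mean(img,m.astype(np.uint8))[:3]
            p=onplane(n,(xs.mean(),ys.mean()),z,P)
            print(n,k,round(d["score"],2),len(xs),(round(xs.mean(),1),round(ys.mean(),1)),np.round(c),p.round(4))
    for k,m in M.items():
        nn,_,st,ce=cv2.connectedComponentsWithStats(m.astype(np.uint8))
        for i in range(1,nn):
            if st[i,4]>30: print("   ",n,k,st[i],ce[i].round(1),onplane(n,ce[i],.008,P).round(4))
E
```

```text
scene gold_bangle 0.66 201 (np.float64(171.7), np.float64(175.4)) [ 34.  73. 141.] [ 0.3528 -0.2     0.007 ]
scene gold_bangle 0.62 139 (np.float64(132.4), np.float64(217.4)) [ 33.  78. 151.] [ 0.4151 -0.3655  0.007 ]
scene gold_bangle 0.52 182 (np.float64(166.7), np.float64(207.0)) [  3. 214. 242.] [ 0.4406 -0.2657  0.007 ]
scene gold_pillbox 0.44 159 (np.float64(214.5), np.float64(179.4)) [  6. 210. 240.] [ 0.4406 -0.0992  0.011 ]
scene gold_leaf 0.41 102 (np.float64(337.2), np.float64(175.9)) [ 20. 221. 249.] [0.6389 0.2231 0.007 ]
scene gold_leaf 0.41 116 (np.float64(366.8), np.float64(180.2)) [ 36.  40. 222.] [0.7018 0.2887 0.007 ]
scene bangle_post 0.73 507 (np.float64(212.7), np.float64(238.9)) [ 49.  61. 237.] [ 0.6051 -0.206   0.008 ]
scene round_dish 0.68 589 (np.float64(128.4), np.float64(265.6)) [ 77. 211.  42.] [ 0.5424 -0.4417  0.006 ]
scene long_tray 0.9 397 (np.float64(357.3), np.float64(126.5)) [222. 116.  36.] [0.5272 0.3982 0.006 ]
    scene gold [330 171  16  10  89] [337.4 175.6] [0.6386 0.2238 0.008 ]
    scene gold [209 173  13  12 111] [215.1 178.5] [ 0.4373 -
[... 1485 characters left out ...]
  77] [200.  167.2] [0.6404 0.222  0.008 ]
    top gold [352 221  19  19 140] [361.  230.1] [ 0.442  -0.2662  0.008 ]
    top gold [300 225  11  12 113] [305.  230.7] [ 0.4415 -0.0982  0.008 ]
    top green [405 185  26  26 532] [417.5 197.3] [ 0.5402 -0.4431  0.008 ]
    top blue [125 189  34  30 523] [141.9 203.9] [0.527  0.3963 0.008 ]
    top blue [ 28 243  12  31 255] [ 33.3 258.1] [0.3666 0.7117 0.008 ]
    top blue [ 52 343  21  41 555] [ 62.  362.1] [0.0751 0.6002 0.008 ]
    top red [176 143   8  14  57] [180.4 150.2] [0.6956 0.2845 0.008 ]
    top red [223 166  11  16  46] [227.3 173.2] [0.6204 0.1371 0.008 ]
    top red [327 167  25  24 389] [338.5 178.7] [ 0.6001 -0.2053  0.008 ]
```

```bash
cat >> h.py <<'E'
def go(p,yaw=None):
    s=r.get_state(); Rm=R.from_quat(s["eef_rot"]).as_matrix()
    y0=np.degrees(np.arctan2(Rm[1,0],Rm[0,0])); d=Rm.T@(np.asarray(p)-s["tool_pos"])*100
    t=0 if yaw is None else -((yaw-y0+90)%180-90)
    print("t",round(s["clock"],2),"pos",s["tool_pos"].round(4),"yaw",y0.round(1),"tilt",np.degrees(np.arccos(-Rm[2,2])).round(2),"open",round(s["opening"],3),"F",s["contact_force"].round(1),"q7",s["q"][6].round(2))
    print("delta cm",d.round(2),"turn",round(t,1),"rows",(np.linalg.norm(d)/4.17).round(1))
def yawof(m,cam,z,P=None):
    ys,xs=np.nonzero(m); idx=range(len(xs))
    p=np.array([onplane(cam,(xs[i],ys[i]),z,P)[:2] for i in idx]); c=p.mean(0)
    w,v=np.linalg.eigh(np.cov((p-c).T)); return c,np.degrees(np.arctan2(v[1,1],v[0,1])),np.sqrt(w)
E
python3 - <<'E'
from h import *
go((.46,.25,.22),30)
for n in ["scene","top"]:
    img=vision.snapshot(n);P=vision.camera_params(n);M=masks(img)
    for k,(u,v) in dict(leaf=proj(n,(.639,.222,.01),P),tray=proj(n,(.528,.398,.006),P)).items():
        m=M["gold" if k=="leaf" else "blue"].copy(); mm=np.zeros_like(m); a,b=int(v),int(u); mm[a-22:a+23,b-22:b+23]=1
        print(n,k,yawof(m&mm,n,.012 if k=="leaf" else .007,P))
cv2.imwrite("pics/w0.png",vision.snapshot("wrist"));print(vision.camera_params("wrist"))
E
```

```text
t 0.8 pos [0.2328 0.58   0.2498] yaw 68.1 tilt 0.0 open 0.998 F [ 0.5 -0.6  1.2] q7 -0.22
delta cm [-22.16  33.38   2.97] turn 38.1 rows 9.6
scene leaf (array([0.64041029, 0.22138547]), np.float64(83.4723493230879), array([0.00627452, 0.01448244]))
scene tray (array([0.52897927, 0.39766788]), np.float64(54.79817525876607), array([0.01682563, 0.02691834]))
top leaf (array([0.63934769, 0.22102674]), np.float64(80.26375956560426), array([0.00579195, 0.01442736]))
top tray (array([0.52724246, 0.39666209]), np.float64(55.503319294425665), array([0.01505797, 0.02717268]))
{'intrinsics': array([[297.31863964,   0.        , 256.02196826],
       [  0.        , 297.31863964, 191.13432071],
       [  0.        ,   0.        ,   1.        ]]), 'extrinsics': array([[ 0.37199038,  0.92823575,  0.00124172, -0.62474174],
       [ 0.89596717, -0.35940776,  0.26090017, -0.03616957],
       [ 0.24262315, -0.09593981, -0.96536499,  0.38844228],
       [ 0.        ,  0.        ,  0.        ,  1.        ]])}
```

View pics/w0.png

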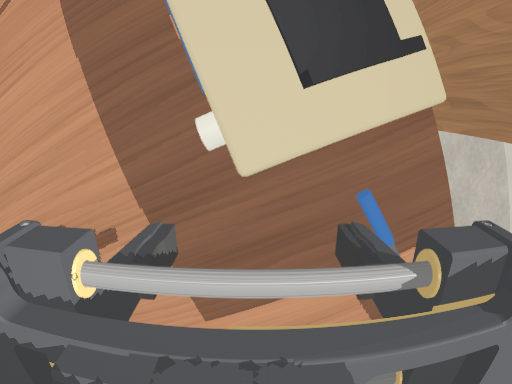

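The wrist view shows the open fingers at the bottom (inner tips near (170,230) and (345,230)) with a box behind. Now I'll move toward the bangle by way of a mid point.

Emit:
{"name": "send_rows", "arguments": {"series": [{"delta_pos": [-2.2,3.3,0.3],"turn": 4,"jaw": 0},{"delta_pos": [-4.4,6.6,0.6],"turn": 8,"jaw": 0},{"delta_pos": [-7,10,0.9],"turn": 13,"jaw": 0},{"delta_pos": [-9.2,13.4,1.2],"turn": 18,"jaw": 0},{"delta_pos": [-11.5,16.8,1.5],"turn": 23,"jaw": 0},{"delta_pos": [-14,20.2,2],"turn": 28,"jaw": 0},{"delta_pos": [-16,23.6,2.4],"turn": 33,"jaw": 0},{"delta_pos": [-18.2,27,2.7],"turn": 38,"jaw": 0}]}}

```text
clock: 1.62
tool_pos: [0.4165, 0.309, 0.2227]
eef_rot: [0.966, 0.258, 0.0, -0.0]
contact_force: [0.8, 0.5, -0.6]
opening: 1.004
```

```bash
python3 -c "
from h import *
go((.441,-.2655,.13),0)"
```

```text
t 1.62 pos [0.4165 0.309  0.2227] yaw 29.9 tilt 0.03 open 1.004 F [ 0.8  0.5 -0.6] q7 -0.25
delta cm [-26.52  51.02   9.25] turn 29.9 rows 14.0
```

Emit:
{"name": "send_rows", "arguments": {"series": [{"delta_pos": [-1.8,3.4,0.3],"turn": 3,"jaw": 0},{"delta_pos": [-3.6,6.8,0.6],"turn": 6,"jaw": 0},{"delta_pos": [-5.4,10.4,0.9],"turn": 9,"jaw": 0},{"delta_pos": [-7.2,13.9,1.2],"turn": 12,"jaw": 0},{"delta_pos": [-9,17.3,1.6],"turn": 15,"jaw": 0},{"delta_pos": [-10.8,20.8,2],"turn": 18,"jaw": 0},{"delta_pos": [-12.6,24.3,2.4],"turn": 21,"jaw": 0},{"delta_pos": [-14.4,27.8,2.8],"turn": 24,"jaw": 0}]}}

```text
clock: 2.28
tool_pos: [0.4308, -0.0038, 0.1948]
eef_rot: [0.999, 0.052, 0.001, -0.0]
contact_force: [1.0, 0.2, 0.4]
opening: 1.001
```

```bash
python3 -c "
from h import *
go((.441,-.2655,.13),0)"
```

```text
t 2.28 pos [ 0.4308 -0.0038  0.1948] yaw 6.0 tilt 0.06 open 1.001 F [1.  0.2 0.4] q7 -0.0
delta cm [-1.73 26.13  6.47] turn 6.0 rows 6.5
```

Emit:
{"name": "send_rows", "arguments": {"series": [{"delta_pos": [-0.3,3.7,0.8],"turn": 1,"jaw": 0},{"delta_pos": [-0.6,7.4,1.7],"turn": 2,"jaw": 0},{"delta_pos": [-0.9,11.1,2.6],"turn": 3,"jaw": 0},{"delta_pos": [-1.1,14.9,3.4],"turn": 4,"jaw": 0},{"delta_pos": [-1.3,18.7,4.2],"turn": 5,"jaw": 0},{"delta_pos": [-1.5,22.4,5],"turn": 6,"jaw": 0},{"delta_pos": [-1.73,26.1,6.4],"turn": 6,"jaw": 0},{"delta_pos": [-1.73,26.13,6.47],"turn": 6,"jaw": 0}]}}

```text
clock: 2.95
tool_pos: [0.44, -0.273, 0.1286]
eef_rot: [1.0, -0.005, 0.0, 0.003]
contact_force: [0.5, -0.5, 0.5]
opening: 0.998
```

Run:
```python
from h import *
P=vision.camera_params("wrist"); img=vision.snapshot("wrist"); m=masks(img)["gold"]
go((.441,-.2655,.014),0)
for z in (.0,.014):
    print(proj("wrist",(.441,-.2655,z),P))
    for a in np.arange(0,6.3,.1):
        u=proj("wrist",(.441+.028*np.cos(a),-.2655+.028*np.sin(a),z),P); cv2.circle(img,(int(u[0]),int(u[1])),1,(255,0,255) if z else (255,255,0),-1)
cv2.imwrite("pics/w1.png",img)
```

```text
t 3.0 pos [ 0.4402 -0.2687  0.1289] yaw -0.3 tilt 0.14 open 1.002 F [-0.4  0.7 -0.7] q7 0.35
delta cm [ 0.09 -0.34 11.49] turn -0.3 rows 2.8
(np.float64(257.21309896854353), np.float64(177.04672438930712))
(np.float64(257.2978825503465), np.float64(180.60049877652298))
```

View pics/w1.png

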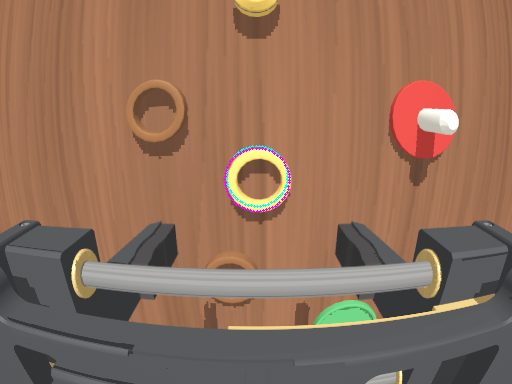

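The overlay of the predicted outline lies on the gold bangle at (257,180), so the position holds. I'm descending.

Emit:
{"name": "send_rows", "arguments": {"series": [{"delta_pos": [0,0,2.5],"turn": 0,"jaw": 0},{"delta_pos": [0,0,5.5],"turn": 0,"jaw": 0},{"delta_pos": [0,0,8.5],"turn": 0,"jaw": 0},{"delta_pos": [0,0,10.5],"turn": 0,"jaw": 0},{"delta_pos": [0,0,11.4],"turn": 0,"jaw": 0},{"delta_pos": [0,0,11.4],"turn": 0,"jaw": 0.3},{"delta_pos": [0,0,11.4],"turn": 0,"jaw": 1},{"delta_pos": [0,0,11.4],"turn": 0,"jaw": 1}], "force": 25}}

```text
clock: 3.67
tool_pos: [0.4421, -0.2638, 0.0172]
eef_rot: [1.0, 0.001, 0.001, 0.0]
contact_force: [0.8, -0.0, 0.5]
opening: 0.8
```

Emit:
{"name": "send_rows", "arguments": {"series": [{"delta_pos": [0,0,0],"turn": 0,"jaw": 1},{"delta_pos": [0,0,0],"turn": 0,"jaw": 1},{"delta_pos": [0,0,0],"turn": 0,"jaw": 1},{"delta_pos": [0,0,0],"turn": 0,"jaw": 1}]}}

```text
clock: 4.0
tool_pos: [0.442, -0.2642, 0.0171]
eef_rot: [1.0, 0.001, 0.001, 0.0]
contact_force: [0.4, 0.4, 7.4]
opening: 0.626
```

```bash
python3 -c "
from h import *
go((.603,-.206,.10),0)"
```

```text
t 4.0 pos [ 0.442  -0.2642  0.0171] yaw 0.1 tilt 0.13 open 0.626 F [0.4 0.4 7.4] q7 0.34
delta cm [16.13 -5.77 -8.26] turn 0.1 rows 4.6
```

Emit:
{"name": "send_rows", "arguments": {"series": [{"delta_pos": [0,0,-1],"turn": 0,"jaw": 1},{"delta_pos": [0,0,-3],"turn": 0,"jaw": 1},{"delta_pos": [0,0,-6],"turn": 0,"jaw": 1},{"delta_pos": [2,-0.7,-8.8],"turn": 0,"jaw": 1},{"delta_pos": [5,-1.8,-9],"turn": 0,"jaw": 1},{"delta_pos": [8,-2.8,-9],"turn": 0,"jaw": 1},{"delta_pos": [11,-3.8,-9],"turn": 0,"jaw": 1},{"delta_pos": [11,-3.8,-9],"turn": 0,"jaw": 1}]}}

```text
clock: 4.67
tool_pos: [0.5591, -0.221, 0.1075]
eef_rot: [1.0, 0.004, 0.005, -0.001]
contact_force: [0.4, 0.8, -0.8]
opening: 0.625
```

Run:
```python
from h import *
P=vision.camera_params("wrist"); img=vision.snapshot("wrist")
cv2.imwrite("pics/w2.png",img)
go((.603,-.206,.10),0)
for p in [(.603,-.206,0.008),(.603,-.206,.052)]:
    for a in np.arange(0,6.3,.1):
        rr=.038 if p[2]<.01 else .011
        u=proj("wrist",(p[0]+rr*np.cos(a),p[1]+rr*np.sin(a),p[2]),P); cv2.circle(img,(int(u[0]),int(u[1])),1,(255,0,255),-1)
cv2.imwrite("pics/w2.png",img)
```

```text
t 4.72 pos [ 0.555  -0.2228  0.1069] yaw 0.4 tilt 0.28 open 0.625 F [-1.1  0.5 -1.7] q7 0.26
delta cm [ 4.81 -1.64  0.71] turn 0.4 rows 1.2
```

View pics/w2.png

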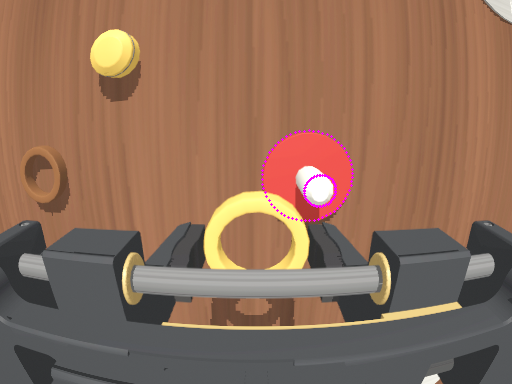

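The bangle is held level at (257,240), and the predicted post outline matches the picture, with the base at (307,176) and the post top at (320,190).

Emit:
{"name": "send_rows", "arguments": {"series": [{"delta_pos": [2.2,-0.8,0.3],"turn": 0,"jaw": 1},{"delta_pos": [3.9,-1.3,0.7],"turn": 0,"jaw": 1},{"delta_pos": [4.8,-1.6,0.7],"turn": 0,"jaw": 1},{"delta_pos": [4.8,-1.6,0.7],"turn": 0,"jaw": 1},{"delta_pos": [4.8,-1.6,0.7],"turn": 0,"jaw": 1}]}}

```text
clock: 5.13
tool_pos: [0.5978, -0.2099, 0.099]
eef_rot: [1.0, 0.001, -0.001, 0.0]
contact_force: [-0.6, -0.5, -1.4]
opening: 0.627
```

```bash
python3 -c "
from h import *
go((.603,-.206,.0255),0)"
```

```text
t 5.13 pos [ 0.5978 -0.2099  0.099 ] yaw 0.1 tilt 0.11 open 0.627 F [-0.6 -0.5 -1.4] q7 0.23
delta cm [ 0.54 -0.39  7.35] turn 0.1 rows 1.8
```

Emit:
{"name": "send_rows", "arguments": {"series": [{"delta_pos": [0.5,-0.35,0.5],"turn": 0,"jaw": 1},{"delta_pos": [0.5,-0.35,2],"turn": 0,"jaw": 1},{"delta_pos": [0.5,-0.35,3.5],"turn": 0,"jaw": 1},{"delta_pos": [0.5,-0.35,5],"turn": 0,"jaw": 1},{"delta_pos": [0.5,-0.35,6.2],"turn": 0,"jaw": 1},{"delta_pos": [0.5,-0.35,6.8],"turn": 0,"jaw": 1},{"delta_pos": [0.5,-0.35,7.1],"turn": 0,"jaw": 1},{"delta_pos": [0.5,-0.35,7.2],"turn": 0,"jaw": 1}]}}

```text
clock: 5.8
tool_pos: [0.6038, -0.2061, 0.0264]
eef_rot: [1.0, 0.001, -0.0, -0.0]
contact_force: [0.5, -0.1, -1.5]
opening: 0.623
```

Emit:
{"name": "send_rows", "arguments": {"series": [{"delta_pos": [0,0,0.1],"turn": 0,"jaw": 1},{"delta_pos": [0,0,0.1],"turn": 0,"jaw": 1}]}}

```text
clock: 5.97
tool_pos: [0.6046, -0.2061, 0.0265]
eef_rot: [1.0, 0.001, 0.0, 0.0]
contact_force: [-0.6, 0.8, -1.5]
opening: 0.622
```

Run:
```python
from h import *
go((.603,-.206,.0255),0)
cv2.imwrite("pics/w3.png",vision.snapshot("wrist"))
```

```text
t 5.97 pos [ 0.6046 -0.2061  0.0265] yaw 0.1 tilt 0.06 open 0.622 F [-0.6  0.8 -1.5] q7 0.21
delta cm [-0.16 -0.01  0.1 ] turn 0.1 rows 0.0
```

View pics/w3.png

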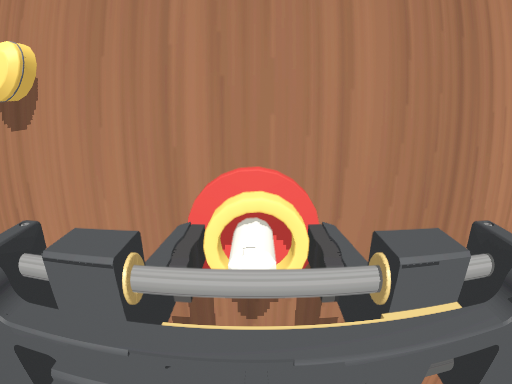

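The ring surrounds the post at (255,240), just above the base. I'll lower until it touches, then release.

Emit:
{"name": "send_rows", "arguments": {"series": [{"delta_pos": [0,0,0.1],"turn": 0,"jaw": 1},{"delta_pos": [0,0,0.15],"turn": 0,"jaw": 1},{"delta_pos": [0,0,0.2],"turn": 0,"jaw": 1},{"delta_pos": [0,0,0.2],"turn": 0,"jaw": 1}]}}

```text
clock: 6.35
tool_pos: [0.6046, -0.2061, 0.0252]
eef_rot: [1.0, 0.001, 0.001, 0.0]
contact_force: [-1.4, 1.0, 6.2]
opening: 0.625
```

Emit:
{"name": "send_rows", "arguments": {"series": [{"delta_pos": [0,0,0],"turn": 0,"jaw": 0.3},{"delta_pos": [0,0,0],"turn": 0,"jaw": 0.2},{"delta_pos": [0,0,0],"turn": 0,"jaw": 0.15},{"delta_pos": [0,0,-1.5],"turn": 0,"jaw": 0.1},{"delta_pos": [0,0,-4],"turn": 0,"jaw": 0.05},{"delta_pos": [0,0,-7],"turn": 0,"jaw": 0},{"delta_pos": [0,0,-9],"turn": 0,"jaw": 0},{"delta_pos": [0,0,-9.5],"turn": 0,"jaw": 0}]}}

```text
clock: 7.02
tool_pos: [0.6066, -0.2068, 0.1237]
eef_rot: [1.0, 0.001, 0.003, 0.001]
contact_force: [0.5, -0.7, -0.6]
opening: 1.0
```

Run:
```python
from h import *
cv2.imwrite("pics/w4.png",vision.snapshot("wrist"))
go((.4425,-.099,.12),0)
```

```text
t 7.07 pos [ 0.6061 -0.2067  0.1228] yaw 0.1 tilt 0.36 open 0.999 F [-0.2  0.8  0.6] q7 0.22
delta cm [-16.34 -10.8    0.16] turn 0.1 rows 4.7
```

View pics/w4.png

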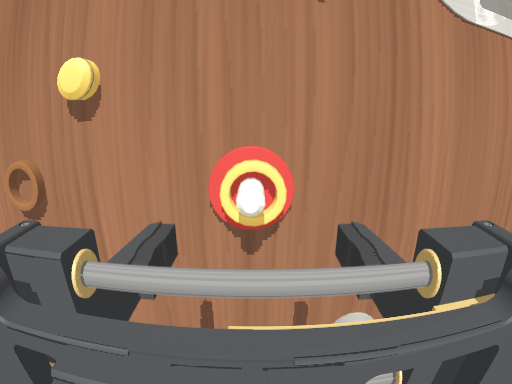

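The bangle lies flat on the red base around the post at (251,190). Next is the pillbox.

Emit:
{"name": "send_rows", "arguments": {"series": [{"delta_pos": [-3,-2,0],"turn": 0,"jaw": 0},{"delta_pos": [-6.2,-4,0],"turn": 0,"jaw": 0},{"delta_pos": [-9.4,-6.1,0],"turn": 0,"jaw": 0},{"delta_pos": [-12.6,-8.3,0],"turn": 0,"jaw": 0},{"delta_pos": [-15,-9.9,0],"turn": 0,"jaw": 0},{"delta_pos": [-16.3,-10.8,0.1],"turn": 0,"jaw": 0},{"delta_pos": [-16.3,-10.8,0.1],"turn": 0,"jaw": 0},{"delta_pos": [-16.3,-10.8,0.1],"turn": 0,"jaw": 0}]}}

```text
clock: 7.73
tool_pos: [0.4407, -0.0981, 0.1176]
eef_rot: [1.0, 0.002, -0.0, -0.0]
contact_force: [0.7, -0.9, -0.2]
opening: 1.002
```

Run:
```python
from h import *
P=vision.camera_params("wrist"); img=vision.snapshot("wrist")
go((.4425,-.099,.02),0)
for z in (.0,.018):
    for a in np.arange(0,6.3,.1):
        u=proj("wrist",(.4425+.02*np.cos(a),-.099+.02*np.sin(a),z),P); cv2.circle(img,(int(u[0]),int(u[1])),1,(255,0,255) if z else (255,255,0),-1)
cv2.imwrite("pics/w5.png",img)
```

```text
t 7.78 pos [ 0.4421 -0.0988  0.1177] yaw 0.1 tilt 0.07 open 1.0 F [ 0.1  0.  -0.8] q7 0.1
delta cm [0.03 0.02 9.77] turn 0.1 rows 2.3
```

View pics/w5.png

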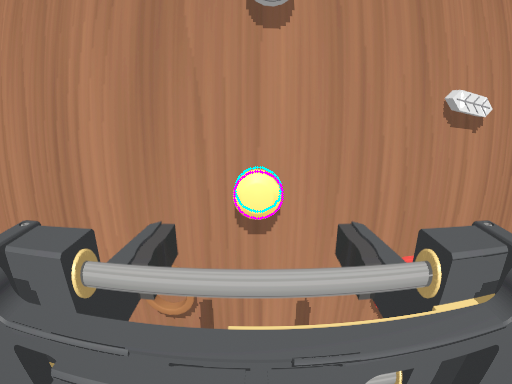

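Emit:
{"name": "send_rows", "arguments": {"series": [{"delta_pos": [0,0,2.5],"turn": 0,"jaw": 0},{"delta_pos": [0,0,5.5],"turn": 0,"jaw": 0},{"delta_pos": [0,0,8],"turn": 0,"jaw": 0},{"delta_pos": [0,0,9.4],"turn": 0,"jaw": 0},{"delta_pos": [0,0,9.9],"turn": 0,"jaw": 0.2},{"delta_pos": [0,0,9.9],"turn": 0,"jaw": 0.4},{"delta_pos": [0,0,9.9],"turn": 0,"jaw": 1},{"delta_pos": [0,0,9.9],"turn": 0,"jaw": 1}], "force": 20}}

```text
clock: 8.45
tool_pos: [0.4453, -0.1017, 0.0237]
eef_rot: [1.0, 0.0, -0.004, 0.002]
contact_force: [-0.4, -0.6, 0.8]
opening: 0.722
```

Emit:
{"name": "send_rows", "arguments": {"series": [{"delta_pos": [0,0,0],"turn": 0,"jaw": 1},{"delta_pos": [0,0,0],"turn": 0,"jaw": 1},{"delta_pos": [0,0,0],"turn": 0,"jaw": 1},{"delta_pos": [0,0,0],"turn": 0,"jaw": 1}]}}

```text
clock: 8.78
tool_pos: [0.4437, -0.1007, 0.0245]
eef_rot: [1.0, 0.001, -0.005, 0.001]
contact_force: [0.5, 0.5, -0.8]
opening: 0.43
```

Run:
```python
from h import *
go((.5415,-.4425,.10),0)
n="top"; img=vision.snapshot(n);P=vision.camera_params(n)
b=[d["location"] for d in nets.boxes_of(n,"jar")]; print(b)
for l in b: print(onplane(n,(l[1]*512,l[0]*384),.04,P))
```

```text
t 8.78 pos [ 0.4437 -0.1007  0.0245] yaw 0.1 tilt 0.56 open 0.43 F [ 0.5  0.5 -0.8] q7 -0.87
delta cm [ 9.66 34.21 -7.57] turn 0.1 rows 8.7
[[0.3563, 0.7793]]
[ 0.72217471 -0.38906425  0.04      ]
```

The fingers stopped too high (TCP at 24.5 mm) and the tool tilted slightly while the arm swung its elbow. I'll reopen and settle lower.

Emit:
{"name": "send_rows", "arguments": {"series": [{"delta_pos": [0,0,0],"turn": 0,"jaw": 0.4},{"delta_pos": [0,0,0],"turn": 0,"jaw": 0.3},{"delta_pos": [0,0,0],"turn": 0,"jaw": 0.3},{"delta_pos": [0,0,0],"turn": 0,"jaw": 0.3},{"delta_pos": [0,0,0],"turn": 0,"jaw": 0.3}]}}

```text
clock: 9.3
tool_pos: [0.4433, -0.1003, 0.0246]
eef_rot: [1.0, 0.001, -0.005, 0.001]
contact_force: [0.1, 0.2, -0.2]
opening: 0.702
```

Run:
```python
from h import *
go((.4425,-.099,.019),0)
s=r.get_state(); print(s["q"].round(2),s["qd"].round(2))
P=vision.camera_params("wrist"); img=vision.snapshot("wrist")
cv2.imwrite("pics/w6.png",img)
```

```text
t 9.3 pos [ 0.4433 -0.1003  0.0246] yaw 0.1 tilt 0.58 open 0.702 F [ 0.1  0.2 -0.2] q7 -0.87
delta cm [-0.07 -0.13  0.56] turn 0.1 rows 0.1
[ 0.14  0.93 -0.04  2.2   0.99  0.04 -0.87] [ 0. -0. -0. -0.  0. -0. -0.]
```

View pics/w6.png

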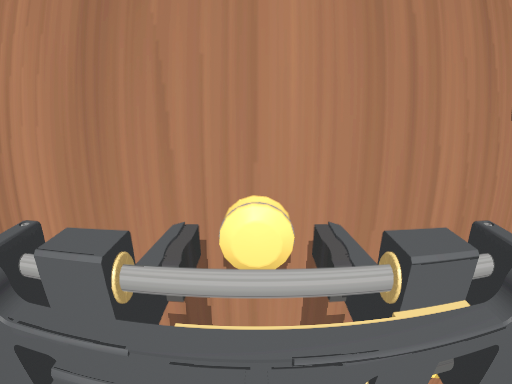

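Joint 6 is at its lower limit here, because the pillbox sits close in. The pads still overlap the straight side (13.5–18 mm), so I'll grip a little harder and test the hold.

Emit:
{"name": "send_rows", "arguments": {"series": [{"delta_pos": [-0.05,-0.1,0.3],"turn": 0,"jaw": 0.35},{"delta_pos": [-0.05,-0.1,0.3],"turn": 0,"jaw": 0.35},{"delta_pos": [-0.05,-0.1,0.3],"turn": 0,"jaw": 0.35},{"delta_pos": [-0.05,-0.1,0.3],"turn": 0,"jaw": 0.35}]}}

```text
clock: 9.68
tool_pos: [0.4427, -0.0993, 0.0215]
eef_rot: [1.0, 0.001, -0.005, 0.001]
contact_force: [1.0, -0.3, -0.3]
opening: 0.65
```

Run:
```python
from h import *
go((.4425,-.099,.019),0)
s=r.get_state(); print(s["q"].round(2),s["qd"].round(2))
```

```text
t 9.68 pos [ 0.4427 -0.0993  0.0215] yaw 0.1 tilt 0.59 open 0.65 F [ 1.  -0.3 -0.3] q7 -1.09
delta cm [-0.02 -0.03  0.25] turn 0.1 rows 0.1
[ 0.15  0.93 -0.05  2.2   1.21  0.04 -1.09] [-0.   -0.    0.   -0.   -0.01 -0.    0.  ]
```

Emit:
{"name": "send_rows", "arguments": {"series": [{"delta_pos": [0,0,0.25],"turn": 0,"jaw": 0.35},{"delta_pos": [0,0,0.25],"turn": 0,"jaw": 0.35},{"delta_pos": [0,0,0.25],"turn": 0,"jaw": 1},{"delta_pos": [0,0,0.25],"turn": 0,"jaw": 1},{"delta_pos": [0,0,0.25],"turn": 0,"jaw": 1},{"delta_pos": [0,0,0.25],"turn": 0,"jaw": 1},{"delta_pos": [0,0,0.25],"turn": 0,"jaw": 1},{"delta_pos": [0,0,0.25],"turn": 0,"jaw": 1}], "force": 25}}

```text
clock: 10.35
tool_pos: [0.4427, -0.0993, 0.0191]
eef_rot: [1.0, 0.001, -0.005, 0.001]
contact_force: [-0.4, -0.8, 0.7]
opening: 0.436
```

Run:
```python
from h import *
go((.5415,-.4425,.10),0)
s=r.get_state(); print(s["q"].round(2),s["qd"].round(2))
```

```text
t 10.35 pos [ 0.4427 -0.0993  0.0191] yaw 0.1 tilt 0.58 open 0.436 F [-0.4 -0.8  0.7] q7 -1.22
delta cm [ 9.72 34.36 -8.12] turn 0.1 rows 8.8
[ 0.15  0.94 -0.05  2.2   1.34  0.04 -1.22] [ 0.  0.  0.  0.  0.  0. -0.]
```

Emit:
{"name": "send_rows", "arguments": {"series": [{"delta_pos": [0,0,-0.5],"turn": 0,"jaw": 1},{"delta_pos": [0.3,0,-1.5],"turn": 0,"jaw": 1},{"delta_pos": [1,0,-3],"turn": 0,"jaw": 1},{"delta_pos": [2,0,-4.5],"turn": 0,"jaw": 1},{"delta_pos": [3,1,-6],"turn": 0,"jaw": 1},{"delta_pos": [4,3,-7.5],"turn": 0,"jaw": 1},{"delta_pos": [5,5,-8],"turn": 0,"jaw": 1},{"delta_pos": [5,6,-8],"turn": 0,"jaw": 1}]}}

```text
clock: 11.02
tool_pos: [0.4959, -0.1621, 0.0997]
eef_rot: [1.0, -0.001, -0.003, 0.002]
contact_force: [0.8, -0.3, -1.7]
opening: 0.438
```

Run:
```python
from h import *
go((.5415,-.4425,.09),0)
s=r.get_state(); print(s["q"].round(2),s["qd"].round(2))
cv2.imwrite("pics/w7.png",vision.snapshot("wrist"))
```

```text
t 11.02 pos [ 0.4959 -0.1621  0.0997] yaw -0.1 tilt 0.39 open 0.438 F [ 0.8 -0.3 -1.7] q7 -0.62
delta cm [ 4.62 28.03  1.04] turn -0.1 rows 6.8
[ 0.57  0.86 -0.58  1.98  0.86  0.58 -0.62] [ 0.21  0.05 -0.02 -0.03 -0.    0.04  0.2 ]
```

View pics/w7.png

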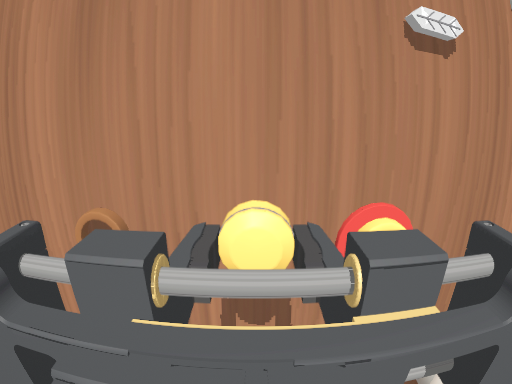

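The pillbox is held level between the pads at (257,240). I'm carrying it to the dish.

Emit:
{"name": "send_rows", "arguments": {"series": [{"delta_pos": [0.6,3,0],"turn": 0,"jaw": 1},{"delta_pos": [1.2,7,0],"turn": 0,"jaw": 1},{"delta_pos": [1.9,11,0],"turn": 0,"jaw": 1},{"delta_pos": [2.5,15,0],"turn": 0,"jaw": 1},{"delta_pos": [3.2,19,0],"turn": 0,"jaw": 1},{"delta_pos": [3.8,23,0.4],"turn": 0,"jaw": 1},{"delta_pos": [4.4,26,0.8],"turn": 0,"jaw": 1},{"delta_pos": [4.6,28,1],"turn": 0,"jaw": 1}]}}

```text
clock: 11.73
tool_pos: [0.5386, -0.4419, 0.0864]
eef_rot: [1.0, -0.0, -0.006, 0.002]
contact_force: [0.1, -1.2, -1.2]
opening: 0.439
```

Emit:
{"name": "send_rows", "arguments": {"series": [{"delta_pos": [0,0,0],"turn": 0,"jaw": 1},{"delta_pos": [0,0,0],"turn": 0,"jaw": 1},{"delta_pos": [0,0,0],"turn": 0,"jaw": 1},{"delta_pos": [0,0,0],"turn": 0,"jaw": 1}]}}

```text
clock: 12.07
tool_pos: [0.5406, -0.436, 0.0885]
eef_rot: [1.0, 0.003, -0.005, 0.0]
contact_force: [-0.2, -0.6, -1.7]
opening: 0.435
```

Run:
```python
from h import *
go((.5415,-.4425,.0235),0)
s=r.get_state(); print(s["q"].round(2),s["qd"].round(2))
P=vision.camera_params("wrist"); img=vision.snapshot("wrist")
for a in np.arange(0,6.3,.1):
        u=proj("wrist",(.5415+.039*np.cos(a),-.4425+.039*np.sin(a),.009),P); cv2.circle(img,(int(u[0]),int(u[1])),1,(255,0,255),-1)
cv2.imwrite("pics/w8.png",img)
```

```text
t 12.07 pos [ 0.5406 -0.436   0.0885] yaw 0.4 tilt 0.63 open 0.435 F [-0.2 -0.6 -1.7] q7 0.05
delta cm [0.16 0.65 6.49] turn 0.4 rows 1.6
[ 0.93  1.06 -0.68  1.42  0.76  0.95  0.05] [ 0.   -0.01 -0.   -0.01  0.    0.01  0.  ]
```

View pics/w8.png

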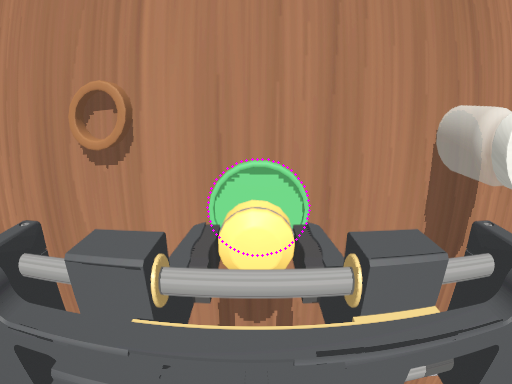

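Emit:
{"name": "send_rows", "arguments": {"series": [{"delta_pos": [0.15,0.6,0.5],"turn": 0,"jaw": 1},{"delta_pos": [0.15,0.6,1.8],"turn": 0,"jaw": 1},{"delta_pos": [0.15,0.6,3.2],"turn": 0,"jaw": 1},{"delta_pos": [0.15,0.6,4.5],"turn": 0,"jaw": 1},{"delta_pos": [0.15,0.6,5.5],"turn": 0,"jaw": 1},{"delta_pos": [0.15,0.6,6.1],"turn": 0,"jaw": 1},{"delta_pos": [0.15,0.6,6.25],"turn": 0,"jaw": 1},{"delta_pos": [0.15,0.6,6.25],"turn": 0,"jaw": 1}]}}

```text
clock: 12.78
tool_pos: [0.5408, -0.4448, 0.0254]
eef_rot: [1.0, 0.001, -0.005, 0.001]
contact_force: [0.6, -0.3, -0.3]
opening: 0.437
```

Emit:
{"name": "send_rows", "arguments": {"series": [{"delta_pos": [0,0,0],"turn": 0,"jaw": 1},{"delta_pos": [0,0,0],"turn": 0,"jaw": 1}]}}

```text
clock: 12.95
tool_pos: [0.5416, -0.4453, 0.027]
eef_rot: [1.0, 0.001, -0.004, 0.001]
contact_force: [0.1, -0.1, 0.6]
opening: 0.435
```

Emit:
{"name": "send_rows", "arguments": {"series": [{"delta_pos": [0,-0.15,0.1],"turn": 0,"jaw": 1},{"delta_pos": [0,-0.2,0.2],"turn": 0,"jaw": 1},{"delta_pos": [0,-0.2,0.25],"turn": 0,"jaw": 1},{"delta_pos": [0,-0.2,0.3],"turn": 0,"jaw": 1},{"delta_pos": [0,-0.2,0.3],"turn": 0,"jaw": 1}]}}

```text
clock: 13.37
tool_pos: [0.5411, -0.443, 0.0233]
eef_rot: [1.0, 0.001, -0.005, 0.001]
contact_force: [0.2, 0.3, -1.0]
opening: 0.433
```

Emit:
{"name": "send_rows", "arguments": {"series": [{"delta_pos": [0,0,0.05],"turn": 0,"jaw": 1},{"delta_pos": [0,0,0.1],"turn": 0,"jaw": 1},{"delta_pos": [0,0,0.1],"turn": 0,"jaw": 1},{"delta_pos": [0,0,0.1],"turn": 0,"jaw": 1}]}}

```text
clock: 13.7
tool_pos: [0.541, -0.4431, 0.0232]
eef_rot: [1.0, 0.001, -0.005, 0.001]
contact_force: [-1.7, 1.9, 5.2]
opening: 0.434
```

Contact shows in the vertical force (+5 N, height unchanged). I'm releasing and rising.

Emit:
{"name": "send_rows", "arguments": {"series": [{"delta_pos": [0,0,0],"turn": 0,"jaw": 0.5},{"delta_pos": [0,0,0],"turn": 0,"jaw": 0.4},{"delta_pos": [0,0,0],"turn": 0,"jaw": 0.35},{"delta_pos": [0,0,0],"turn": 0,"jaw": 0.35},{"delta_pos": [0,0,-2],"turn": 0,"jaw": 0.3},{"delta_pos": [0,0,-5],"turn": 0,"jaw": 0.2},{"delta_pos": [0,0,-9],"turn": 0,"jaw": 0},{"delta_pos": [0,0,-12],"turn": 0,"jaw": 0}]}}

```text
clock: 14.37
tool_pos: [0.5428, -0.4428, 0.1444]
eef_rot: [1.0, 0.001, -0.004, 0.001]
contact_force: [0.1, 0.2, 0.4]
opening: 0.906
```

Run:
```python
from h import *
cv2.imwrite("pics/w9.png",vision.snapshot("wrist"))
go((.53,-.05,.17),-8)
```

```text
t 14.42 pos [ 0.5463 -0.444   0.1511] yaw 0.1 tilt 0.38 open 0.948 F [ 2.3 -0.4  3.3] q7 0.09
delta cm [ -1.56 -39.39  -2.15] turn 8.1 rows 9.5
```

View pics/w9.png

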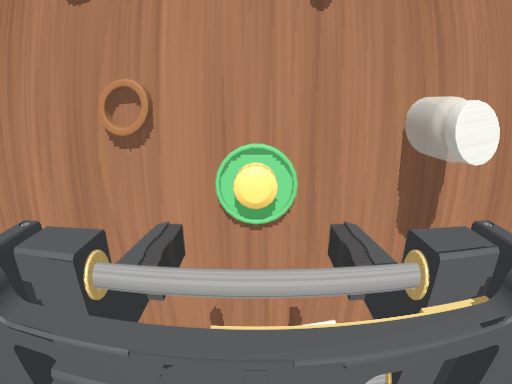

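The pillbox lies in the dish at (255,186). I'm heading for the leaf.

Emit:
{"name": "send_rows", "arguments": {"series": [{"delta_pos": [0.5,-3,0],"turn": 1,"jaw": 0},{"delta_pos": [1,-7,0],"turn": 2,"jaw": 0},{"delta_pos": [1.5,-11,0],"turn": 3,"jaw": 0},{"delta_pos": [2.1,-15,0],"turn": 4,"jaw": 0},{"delta_pos": [2.7,-19,0],"turn": 5,"jaw": 0},{"delta_pos": [3.3,-23,0],"turn": 6,"jaw": 0},{"delta_pos": [3.9,-27,0],"turn": 7,"jaw": 0},{"delta_pos": [4.5,-31,0],"turn": 8,"jaw": 0}]}}

```text
clock: 15.08
tool_pos: [0.5865, -0.1309, 0.141]
eef_rot: [0.998, -0.069, -0.005, 0.001]
contact_force: [0.6, 0.1, 0.6]
opening: 1.002
```

Run:
```python
from h import *
go((.639,.2215,.13),-8)
```

```text
t 15.08 pos [ 0.5865 -0.1309  0.141 ] yaw -7.9 tilt 0.58 open 1.002 F [0.6 0.1 0.6] q7 -0.62
delta cm [  0.35 -35.63   0.98] turn 0.1 rows 8.5
```

Emit:
{"name": "send_rows", "arguments": {"series": [{"delta_pos": [0,-4.1,0],"turn": 0,"jaw": 0},{"delta_pos": [0,-8.2,0],"turn": 0,"jaw": 0},{"delta_pos": [0.1,-12.3,0.2],"turn": 0,"jaw": 0},{"delta_pos": [0.2,-16.4,0.4],"turn": 0,"jaw": 0},{"delta_pos": [0.3,-20.5,0.6],"turn": 0,"jaw": 0},{"delta_pos": [0.3,-24.6,0.8],"turn": 0,"jaw": 0},{"delta_pos": [0.3,-28.7,0.9],"turn": 0,"jaw": 0},{"delta_pos": [0.3,-32.8,1],"turn": 0,"jaw": 0}]}}

```text
clock: 15.75
tool_pos: [0.6342, 0.1938, 0.1296]
eef_rot: [0.998, -0.068, -0.005, 0.001]
contact_force: [0.7, 0.6, 0.5]
opening: 0.993
```

Emit:
{"name": "send_rows", "arguments": {"series": [{"delta_pos": [0,-1,0],"turn": 0,"jaw": 0},{"delta_pos": [0,-1,0],"turn": 0,"jaw": 0},{"delta_pos": [0,-1,0],"turn": 0,"jaw": 0}]}}

```text
clock: 16.0
tool_pos: [0.6353, 0.2018, 0.1295]
eef_rot: [0.998, -0.068, -0.005, 0.002]
contact_force: [1.3, -1.3, -0.6]
opening: 1.0
```

```bash
cat > leaf.py <<'E'
from h import *
import sys
go((.639,.2215,.019),-8)
P=vision.camera_params("wrist"); img=vision.snapshot("wrist"); m=masks(img)["gold"].astype(np.uint8)
nn,lab,st,ce=cv2.connectedComponentsWithStats(m); 
u,v=proj("wrist",(.639,.2215,.01),P); print(u,v)
i=min(range(1,nn),key=lambda i:1e3*(st[i,4]<150)+np.hypot(*(ce[i]-(u,v))))
m=m*(lab==i); print(st[i]); print(yawof(m>0,"wrist",.010,P))
cs,_=cv2.findContours(m,0,2); c=max(cs,key=len)[:,0]
w=np.array([onplane("wrist",p,.010,P)[:2] for p in c]); print(cv2.minAreaRect(w.astype(np.float32)*1000))
cv2.imwrite(sys.argv[1],img)
E
python3 leaf.py pics/w10.png
```

```text
t 16.0 pos [0.6353 0.2018 0.1295] yaw -7.8 tilt 0.62 open 1.0 F [ 1.3 -1.3 -0.6] q7 -1.02
delta cm [ 0.21 -2.05 11.04] turn 0.2 rows 2.7
258.6219078621835 165.53297745483894Traceback (most recent call last):
  File "leaf.py", line 7, in <module>
    i=min(range(1,nn),key=lambda i:1e3*(st[i,4]<150)+np.hypot(*(ce[i]-(u,v))))
ValueError: min() iterable argument is empty
```

Run:
```python
from h import *
cv2.imwrite("pics/w10.png",vision.snapshot("wrist"))
cv2.imwrite("pics/t10.png",vision.snapshot("top"))
```

```text
(no output)
```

View pics/w10.png

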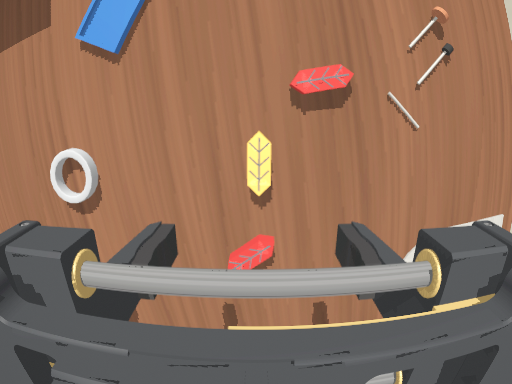

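View pics/t10.png

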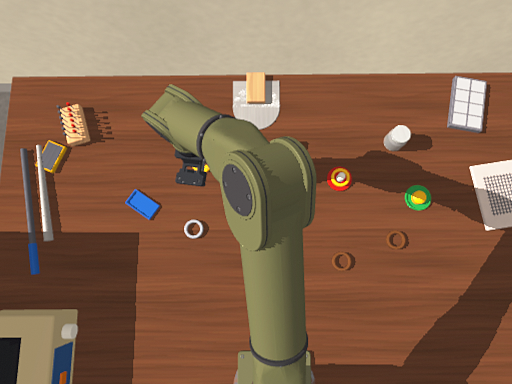

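The leaf is at (259,163), upright in the wrist view, close to the predicted (258.6,165.5). Its colour is paler here, so I'm loosening the mask.

```bash
sed -i 's/(S>150)&(V>90)/(S>80)\&(V>180)/' h.py; python3 leaf.py pics/w11.png
```

```text
t 16.15 pos [0.636  0.1986 0.1296] yaw -8.0 tilt 0.64 open 1.001 F [ 0.   0.4 -0.2] q7 -1.02
delta cm [ 0.08 -2.37 11.05] turn -0.0 rows 2.7
257.1896130440129 161.86190663011854
[246 131  24  63 978]
(array([0.63964304, 0.22104028]), np.float64(82.1465694608338), array([0.00576924, 0.01440461]))
((639.47705078125, 220.81771850585938), (54.8969612121582, 19.723003387451172), 83.00305938720703)
```

Emit:
{"name": "send_rows", "arguments": {"series": [{"delta_pos": [0.1,-1.5,0.5],"turn": 0,"jaw": 0.2},{"delta_pos": [0.1,-2.3,2],"turn": 0,"jaw": 0.4},{"delta_pos": [0.1,-2.3,4.5],"turn": 0,"jaw": 0.4},{"delta_pos": [0.1,-2.3,7],"turn": 0,"jaw": 0.4},{"delta_pos": [0.1,-2.3,9.3],"turn": 0,"jaw": 0.4},{"delta_pos": [0.1,-2.3,10.7],"turn": 0,"jaw": 0.4},{"delta_pos": [0.1,-2.3,11.1],"turn": 0,"jaw": 0.4},{"delta_pos": [0.1,-2.3,11.1],"turn": 0,"jaw": 0.4}]}}

```text
clock: 16.87
tool_pos: [0.6377, 0.2244, 0.0173]
eef_rot: [0.998, -0.068, -0.006, 0.002]
contact_force: [0.1, 1.0, 0.8]
opening: 0.596
```

Emit:
{"name": "send_rows", "arguments": {"series": [{"delta_pos": [0,0,0],"turn": 0,"jaw": 0.4},{"delta_pos": [0,0,0],"turn": 0,"jaw": 0.4}]}}

```text
clock: 17.03
tool_pos: [0.6396, 0.2249, 0.0203]
eef_rot: [0.998, -0.069, -0.004, 0.0]
contact_force: [0.8, -0.4, -0.1]
opening: 0.598
```

```bash
python3 leaf.py pics/w12.png
```

```text
t 17.03 pos [0.6396 0.2249 0.0203] yaw -7.9 tilt 0.45 open 0.598 F [ 0.8 -0.4 -0.1] q7 -1.11
delta cm [-0.01  0.35  0.13] turn 0.1 rows 0.1
256.2555759482877 245.19712809630136
[ 238  192   39   78 2035]
(array([0.64041315, 0.2282036 ]), np.float64(81.91830635090555), array([0.00586189, 0.01179666]))
((640.5381469726562, 228.77398681640625), (44.753604888916016, 20.258180618286133), 81.99601745605469)
```

View pics/w12.png

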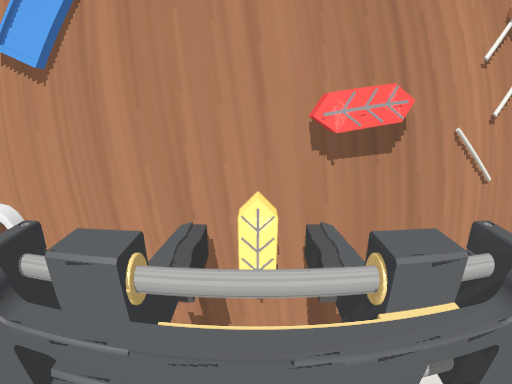

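The leaf sits midway between the pads at (258,240). After a small correction I'll close.

Emit:
{"name": "send_rows", "arguments": {"series": [{"delta_pos": [0,0.3,0.2],"turn": 0,"jaw": 0.4},{"delta_pos": [0,0.3,0.2],"turn": 0,"jaw": 0.4},{"delta_pos": [0,0.3,0.2],"turn": 0,"jaw": 0.5},{"delta_pos": [0,0.3,0.2],"turn": 0,"jaw": 1},{"delta_pos": [0,0.3,0.2],"turn": 0,"jaw": 1},{"delta_pos": [0,0.3,0.2],"turn": 0,"jaw": 1},{"delta_pos": [0,0.3,0.2],"turn": 0,"jaw": 1},{"delta_pos": [0,0.3,0.2],"turn": 0,"jaw": 1}], "force": 25}}

```text
clock: 17.75
tool_pos: [0.6383, 0.2212, 0.017]
eef_rot: [0.998, -0.069, -0.005, 0.001]
contact_force: [-0.6, -0.0, -0.5]
opening: 0.222
```

Emit:
{"name": "send_rows", "arguments": {"series": [{"delta_pos": [0,0,0],"turn": 0,"jaw": 1},{"delta_pos": [0,0,0],"turn": 0,"jaw": 1},{"delta_pos": [0,0,0],"turn": 0,"jaw": 1}]}}

```text
clock: 18.0
tool_pos: [0.6383, 0.2212, 0.0169]
eef_rot: [0.998, -0.069, -0.005, 0.001]
contact_force: [0.5, -0.7, 0.8]
opening: 0.221
```

Run:
```python
from h import *
go((.528,.3975,.09),55-90)
```

```text
t 18.0 pos [0.6383 0.2212 0.0169] yaw -7.9 tilt 0.58 open 0.221 F [ 0.5 -0.7  0.8] q7 -1.11
delta cm [-13.41 -15.93  -7.23] turn 27.1 rows 5.3
```

The tips would clear the tray rim by under 1 mm, so I'm regripping 2 mm higher.

Emit:
{"name": "send_rows", "arguments": {"series": [{"delta_pos": [0,0,0],"turn": 0,"jaw": 0.7},{"delta_pos": [0,0,0],"turn": 0,"jaw": 0.68},{"delta_pos": [0,0,-0.2],"turn": 0,"jaw": 0.68},{"delta_pos": [0,0,-0.2],"turn": 0,"jaw": 0.68},{"delta_pos": [0,0,-0.2],"turn": 0,"jaw": 1},{"delta_pos": [0,0,-0.2],"turn": 0,"jaw": 1},{"delta_pos": [0,0,-0.2],"turn": 0,"jaw": 1},{"delta_pos": [0,0,-0.2],"turn": 0,"jaw": 1}], "force": 25}}

```text
clock: 18.67
tool_pos: [0.6383, 0.2211, 0.019]
eef_rot: [0.998, -0.069, -0.005, 0.001]
contact_force: [-0.6, -0.5, 0.7]
opening: 0.218
```

Emit:
{"name": "send_rows", "arguments": {"series": [{"delta_pos": [0,0,-0.5],"turn": 0,"jaw": 1},{"delta_pos": [0,0,-1.5],"turn": 0,"jaw": 1},{"delta_pos": [0,0,-3],"turn": 0,"jaw": 1},{"delta_pos": [0,0,-5],"turn": 0,"jaw": 1},{"delta_pos": [-1,-1,-7],"turn": 3,"jaw": 1},{"delta_pos": [-3,-3.5,-7.2],"turn": 8,"jaw": 1},{"delta_pos": [-5,-6,-7.2],"turn": 13,"jaw": 1},{"delta_pos": [-7,-8.5,-7.2],"turn": 18,"jaw": 1}]}}

```text
clock: 19.33
tool_pos: [0.5815, 0.3164, 0.0938]
eef_rot: [0.974, -0.227, -0.004, 0.001]
contact_force: [0.4, 0.3, -1.0]
opening: 0.221
```

Run:
```python
from h import *
go((.528,.3975,.09),55-90)
img=vision.snapshot("wrist");cv2.imwrite("pics/w13.png",img)
```

```text
t 19.33 pos [0.5815 0.3164 0.0938] yaw -26.2 tilt 0.45 open 0.221 F [ 0.4  0.3 -1. ] q7 -1.49
delta cm [-8.38 -4.92  0.42] turn 8.8 rows 2.3
```

View pics/w13.png

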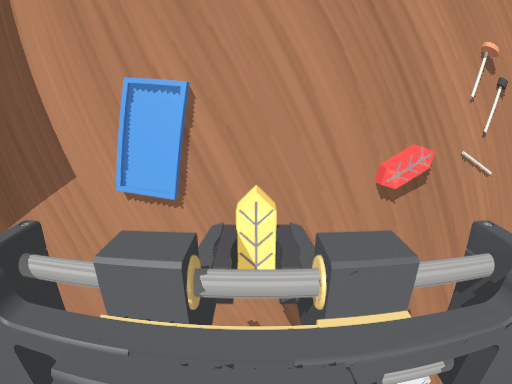

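The leaf is held level at (257,225) and the tray is clear at (155,138). I'm moving over it and will measure it there.

Emit:
{"name": "send_rows", "arguments": {"series": [{"delta_pos": [-2,-1,0],"turn": 2,"jaw": 1},{"delta_pos": [-4.5,-2.5,0],"turn": 5,"jaw": 1},{"delta_pos": [-7,-4,0],"turn": 8,"jaw": 1},{"delta_pos": [-8.4,-4.9,0],"turn": 9,"jaw": 1},{"delta_pos": [-8.4,-4.9,0],"turn": 9,"jaw": 1},{"delta_pos": [-8.4,-4.9,0],"turn": 9,"jaw": 1},{"delta_pos": [-8.4,-4.9,0],"turn": 9,"jaw": 1}]}}

```text
clock: 19.97
tool_pos: [0.5284, 0.3942, 0.0923]
eef_rot: [0.954, -0.3, -0.004, 0.003]
contact_force: [0.7, -0.7, -1.7]
opening: 0.223
```

```bash
cat > tray.py <<'E'
from h import *
import sys
go((.528,.3975,.024),-35)
P=vision.camera_params("wrist"); img=vision.snapshot("wrist")
a=np.radians(55); c,s=np.cos(a),np.sin(a)
for L,W,z in((.046,.026,.009),(.042,.022,.004)):
  q=[(L,W),(L,-W),(-L,-W),(-L,W)]
  pts=np.array([proj("wrist",(.528+x*c-y*s,.3975+x*s+y*c,z),P) for (x0,y0),(x1,y1) in zip(q,q[1:]+q[:1]) for t in np.linspace(0,1,15) for x,y in[(x0+t*(x1-x0),y0+t*(y1-y0))]])
  for u in pts: cv2.circle(img,(int(round(u[0])),int(round(u[1]))),1,(255,0,255),-1)
cv2.imwrite(sys.argv[1],img)
E
python3 tray.py pics/w14.png
```

```text
t 19.97 pos [0.5284 0.3942 0.0923] yaw -34.9 tilt 0.53 open 0.223 F [ 0.7 -0.7 -1.7] q7 -1.75
delta cm [-0.19 -0.3   6.83] turn 0.1 rows 1.6
```

View pics/w14.png

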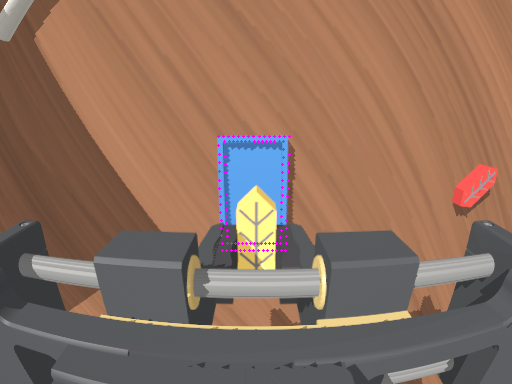

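The predicted tray outline fits the picture (218–290 × 136–250). I'm lowering.

Emit:
{"name": "send_rows", "arguments": {"series": [{"delta_pos": [-0.15,-0.3,0.5],"turn": 0,"jaw": 1},{"delta_pos": [-0.15,-0.3,2],"turn": 0,"jaw": 1},{"delta_pos": [-0.15,-0.3,3.5],"turn": 0,"jaw": 1},{"delta_pos": [-0.15,-0.3,5],"turn": 0,"jaw": 1},{"delta_pos": [-0.15,-0.3,6],"turn": 0,"jaw": 1},{"delta_pos": [-0.15,-0.3,6.4],"turn": 0,"jaw": 1},{"delta_pos": [-0.15,-0.3,6.5],"turn": 0,"jaw": 1},{"delta_pos": [-0.15,-0.3,6.5],"turn": 0,"jaw": 1}]}}

```text
clock: 20.68
tool_pos: [0.5267, 0.399, 0.0262]
eef_rot: [0.954, -0.299, -0.005, 0.003]
contact_force: [0.4, 0.2, -0.1]
opening: 0.224
```

Emit:
{"name": "send_rows", "arguments": {"series": [{"delta_pos": [0,0,0],"turn": 0,"jaw": 1},{"delta_pos": [0,0,0],"turn": 0,"jaw": 1}]}}

```text
clock: 20.85
tool_pos: [0.5273, 0.3995, 0.0275]
eef_rot: [0.954, -0.3, -0.004, 0.002]
contact_force: [-0.4, 0.1, -1.8]
opening: 0.225
```

```bash
python3 tray.py pics/w15.png
```

```text
t 20.85 pos [0.5273 0.3995 0.0275] yaw -34.9 tilt 0.52 open 0.225 F [-0.4  0.1 -1.8] q7 -1.78
delta cm [0.17 0.12 0.35] turn 0.1 rows 0.1
```

View pics/w15.png

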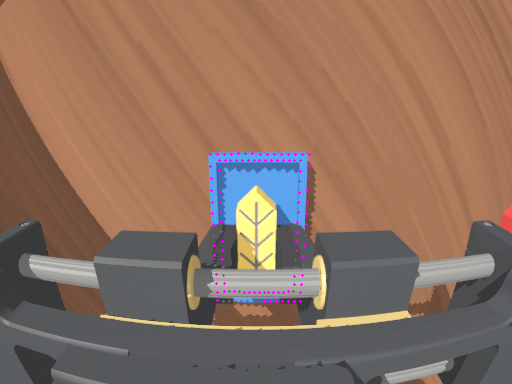

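The leaf is centred across the tray and in line with it, about 4 mm up. I'm lowering to contact.

Emit:
{"name": "send_rows", "arguments": {"series": [{"delta_pos": [0.1,0.1,0.1],"turn": 0,"jaw": 1},{"delta_pos": [0.1,0.1,0.2],"turn": 0,"jaw": 1},{"delta_pos": [0.1,0.1,0.3],"turn": 0,"jaw": 1},{"delta_pos": [0.1,0.1,0.4],"turn": 0,"jaw": 1},{"delta_pos": [0.1,0.1,0.4],"turn": 0,"jaw": 1},{"delta_pos": [0.1,0.1,0.4],"turn": 0,"jaw": 1}]}}

```text
clock: 21.4
tool_pos: [0.5272, 0.3975, 0.023]
eef_rot: [0.954, -0.3, -0.004, 0.003]
contact_force: [-1.8, -0.1, 3.5]
opening: 0.221
```

Contact (+3.5 N at TCP 23.0 mm, where 23 mm was expected). I'm releasing.

Emit:
{"name": "send_rows", "arguments": {"series": [{"delta_pos": [0,0,0],"turn": 0,"jaw": 0.72},{"delta_pos": [0,0,0],"turn": 0,"jaw": 0.66},{"delta_pos": [0,0,0],"turn": 0,"jaw": 0.6},{"delta_pos": [0,0,0],"turn": 0,"jaw": 0.6},{"delta_pos": [0,0,-2],"turn": 0,"jaw": 0.5},{"delta_pos": [0,0,-5],"turn": 0,"jaw": 0.3},{"delta_pos": [0,0,-9],"turn": 0,"jaw": 0},{"delta_pos": [0,0,-12],"turn": 0,"jaw": 0}]}}

```text
clock: 22.07
tool_pos: [0.5284, 0.3983, 0.1449]
eef_rot: [0.954, -0.299, -0.004, 0.002]
contact_force: [0.2, 0.1, 0.7]
opening: 0.678
```

Emit:
{"name": "send_rows", "arguments": {"series": [{"delta_pos": [0,0,-2],"turn": 0,"jaw": 0},{"delta_pos": [0,0,-2],"turn": 0,"jaw": 0},{"delta_pos": [0,0,-2],"turn": 0,"jaw": 0}]}}

```text
clock: 22.32
tool_pos: [0.529, 0.3983, 0.1638]
eef_rot: [0.954, -0.3, -0.004, 0.001]
contact_force: [-0.4, -0.2, -0.8]
opening: 0.905
```

Run:
```python
from h import *
go((.5,.5,.2))
P=vision.camera_params("wrist");img=vision.snapshot("wrist"); m=masks(img)["gold"].astype(np.uint8); m[215:]=0
print(yawof(m>0,"wrist",.016,P))
for n in("scene","top"):
    i2=vision.snapshot(n); Q=vision.camera_params(n); mm=masks(i2)["gold"].astype(np.uint8)
    nn,_,st,ce=cv2.connectedComponentsWithStats(mm)
    for i in range(1,nn):
        if st[i,4]>40: print(n,st[i,4],ce[i].round(1),onplane(n,ce[i],.018,Q).round(4))
    cv2.imwrite(f"pics/{n}16.png",i2)
cv2.imwrite("pics/w16.png",img)
```

```text
t 22.32 pos [0.529  0.3983 0.1638] yaw -34.9 tilt 0.47 open 0.905 F [-0.4 -0.2 -0.8] q7 -1.7
delta cm [-8.22 -6.67 -3.6 ] turn 0 rows 2.7
(array([0.52746342, 0.39821932]), np.float64(55.84330399214133), array([0.00557145, 0.01436001]))
scene 87 [ 7.2 62.3] [-0.376  -0.4582  0.018 ]
scene 65 [358. 125.] [0.5294 0.3961 0.018 ]
scene 45 [479.9 153.3] [0.8291 0.6441 0.018 ]
scene 122 [213.1 238.1] [ 0.6075 -0.2053  0.018 ]
scene 95 [355.9 267.2] [0.9009 0.0753 0.018 ]
scene 173 [128.  263.7] [ 0.5421 -0.4399  0.018 ]
scene 414 [347.5 273.4] [0.9017 0.0448 0.018 ]
top 115 [338.7 176.7] [ 0.6042 -0.2045  0.018 ]
top 142 [417.6 196.6] [ 0.5406 -0.4399  0.018 ]
```

View pics/w16.png

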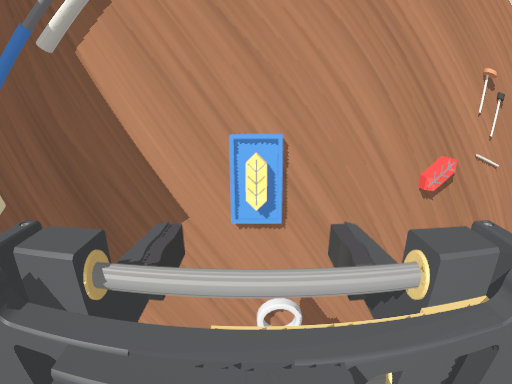

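View pics/scene16.png

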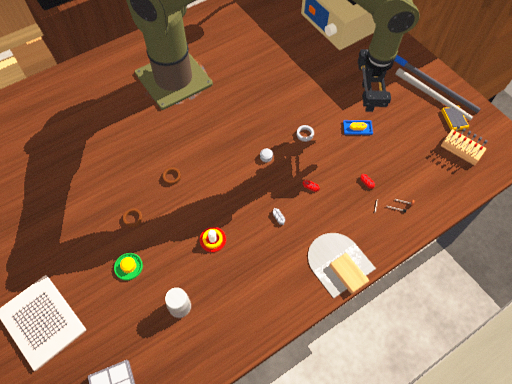

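View pics/top16.png

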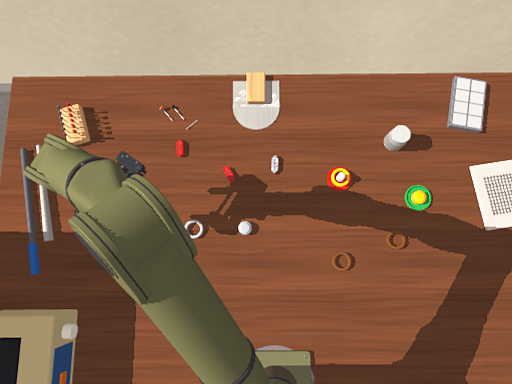

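All three gold pieces are in place: leaf at (257,181) in the wrist view, bangle at (212,239) and pillbox at (128,265) in the scene view. The silver pieces and the jar are unmoved, and the arm is clear.

```bash
python3 -c "
from h import *
print(order.finish_job())"
```

```text
the job is handed in; nothing more can be done
None
```

All three gold pieces are set out, in the order asked, and I handed the job in at about 22.5 s of the 86 s allowed. The hand-in reports no verdict.

- **Bangle:** it went over the post and was lowered until it touched the base, then released.
- **Pillbox:** it was set down in the green dish and released on contact.
- **Leaf clip:** it was laid lengthwise in the blue tray and released on contact.

**Last checks:**
- The cameras put the bangle on the red base around the post, and the pillbox within about 3 mm of the dish centre.
- The wrist view put the leaf within 1 mm of the tray centre and 1° of its axis.
- The silver pieces, jar and look-alikes look unmoved in the pictures, compared by eye. The gripper had risen about 14 cm clear.

**What did not go to plan:**
- The first pillbox grasp stopped about 5 mm too high because joint 6 was at its lower limit, so I reopened and gripped lower.
- I regripped the leaf 2 mm higher so the fingertips would clear the tray rim.
- The tool stayed tilted by about 0.5° from then on.
- In the final top view the arm hid the tray, so the leaf rests on the wrist and scene views only.

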